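# Rebuild the washed dosing head on its stand

### The job

The dosing head of the filling machine has been washed and its four steel parts stand about the bench: build it up again on its round grey stand, one part after another - first the low thick collar, then the tall thin-walled chamber, then the square hopper, and the knobbed lid last. Each part's conical foot goes down into the opening of the one below, until it sits fully home and upright; let go of each before fetching the next. Do not knock over the tin or the small carton standing among them.

Things in the scene. Friction and masses are not known exactly. Their poses are not given: they have to be found in the camera images.
- stand_seat (a point): Stand, fixed: a painted grey round socket, 56 mm outside diameter, its rim 40 mm above the table, on a round 100 mm base flange 10 mm thick. Bore 46 mm wide, 18 mm deep, open upward. Point: centre of the bore's mouth, level with the rim; z up.
- collar_mid (a point): Collar, loose, steel, about 0.3 kg: LOW THICK-walled round ring, outside diameter 66 mm, bore 46 mm, body 26 mm high. Below it a conical foot, 12 mm high, 42 mm wide at top, 32 mm at bottom, on which it stands. Bore is as deep as the body. Total height 38 mm. Point: on the axis, half-way up the body, 25 mm above the foot's underside, 13 mm below the rim; z up. Seated: 13 mm above the stand's point.
- chamber_mid (a point): Chamber, loose, steel, about 0.3 kg: TALL THIN-walled round tube, outside diameter 54 mm, bore 46 mm, body 50 mm high. Below it a conical foot, 12 mm high, 42 mm wide at top, 32 mm at bottom, on which it stands. Bore is as deep as the body. Total height 62 mm. Point: on the axis, half-way up the body, 37 mm above the foot's underside, 25 mm below the rim; z up. Seated: 38 mm above the collar's point.
- hopper_mid (a point): Hopper, loose, steel, about 0.3 kg: SQUARE open box 60 x 60 mm, opening 47 x 47 mm, 43 mm deep, body 46 mm high. Below it a conical foot, 12 mm high, 42 mm wide at top, 32 mm at bottom, on which it stands. May sit at any turn. Height 58 mm. Point: on the axis, half-way up the body, 35 mm above the foot's underside, 23 mm below the rim; z up, x, y square to its sides. Seated: 48 mm above the chamber's point.
- lid_knob (a point): Lid, loose, steel, about 0.25 kg: round plate 60 mm wide, 8 mm thick, with an upright round knob, 24 mm in diameter, 42 mm tall, on its top. Below it a conical foot, 12 mm high, 42 mm wide at top, 32 mm at bottom, on which it stands. Height 62 mm. Point: on the axis, half-way up the knob, 41 mm above the foot's underside, 21 mm above the plate; z up. Seated: 52 mm above the hopper's point.
- tin: Bystander: a closed painted green round tin, 44 mm diameter, 50 mm tall, loose, standing among the parts. Origin at the centre of its underside. Not to be knocked over.
- carton: Bystander: a closed small cardboard carton, 36 by 50 mm and 48 mm tall, loose, standing among the parts. Origin at the centre of its underside, z up. Not to be knocked over.
Mind the look-alikes: they are no part of the job. What is shaped like the part that bears hopper_mid but orange is not meant.

How it is judged:
On the way, in this order (a step that is already met when the one before it is completed fails the run):
1. the low collar is seated in the stand and let go (horizontal distance between collar_mid and stand_seat below 0.006 m and z of collar_mid in the frame of stand_seat between 0.01 and 0.016 m and angle between collar_mid's own z axis and vertical below 0.06 rad and contact force between the fingers and collar below 0.1 N and linear speed of collar below 0.02 m/s), for 0.2 s.
2. the tall chamber is seated in the collar and let go (horizontal distance between collar_mid and stand_seat below 0.006 m and z of collar_mid in the frame of stand_seat between 0.01 and 0.016 m and angle between each of collar_mid, chamber_mid's own z axis and vertical below 0.06 rad and horizontal distance between chamber_mid and collar_mid below 0.006 m and z of chamber_mid in the frame of collar_mid between 0.035 and 0.041 m and contact force between the fingers and chamber below 0.1 N and linear speed of chamber below 0.02 m/s), for 0.2 s.
3. the square hopper is seated in the chamber and let go (horizontal distance between collar_mid and stand_seat below 0.006 m and z of collar_mid in the frame of stand_seat between 0.01 and 0.016 m and angle between each of collar_mid, chamber_mid, hopper_mid's own z axis and vertical below 0.06 rad and horizontal distance between chamber_mid and collar_mid below 0.006 m and z of chamber_mid in the frame of collar_mid between 0.035 and 0.041 m and horizontal distance between hopper_mid and chamber_mid below 0.006 m and z of hopper_mid in the frame of chamber_mid between 0.045 and 0.051 m and contact force between the fingers and hopper below 0.1 N and linear speed of hopper below 0.02 m/s), for 0.2 s.
4. the knobbed lid is seated in the hopper and let go (horizontal distance between collar_mid and stand_seat below 0.006 m and z of collar_mid in the frame of stand_seat between 0.01 and 0.016 m and angle between each of collar_mid, chamber_mid, hopper_mid, lid_knob's own z axis and vertical below 0.06 rad and horizontal distance between chamber_mid and collar_mid below 0.006 m and z of chamber_mid in the frame of collar_mid between 0.035 and 0.041 m and horizontal distance between hopper_mid and chamber_mid below 0.006 m and z of hopper_mid in the frame of chamber_mid between 0.045 and 0.051 m and horizontal distance between lid_knob and hopper_mid below 0.006 m and z of lid_knob in the frame of hopper_mid between 0.049 and 0.055 m and contact force between the fingers and lid below 0.1 N and linear speed of lid below 0.02 m/s), for 0.2 s.
At the end, for the whole second after the job is handed in: Collar in the stand, chamber in the collar, hopper in the chamber and lid in the hopper, each centred within 6 mm on the one below, at its seated height within 3 mm, upright within 0.06 rad, released and at rest (all of step 4 and contact force between the fingers and collar below 0.1 N and linear speed of each of collar, chamber, hopper below 0.02 m/s and contact force between the fingers and chamber below 0.1 N and contact force between the fingers and hopper below 0.1 N); the robot touches nothing.
It fails at once if the tin or the small carton is knocked over (angle between any of tin, carton's own z axis and vertical above 0.6 rad).
It also fails if it takes over 128 s, if anything falls off the work surface, if the arm or the gripper's body presses on something with over 40 N, if the wrist force passes 120 N, or if a joint passes its speed limit or range.

### The arm

A 6-joint arm with a two-finger parallel gripper is mounted at the origin on the work surface. World frame = base frame: x ahead of the robot, y to its left, z up, the work surface at z = 0. Lengths are in m, angles in rad, forces in N, time in s.
With the tool pointing down it reaches from about 0.275 to 0.85 m from the base axis. Payload 5.2 kg.
Tool frame: the origin (TCP) lies at the very end of the fingers, on their centre line; the grasp point (between the pads) lies 19 mm behind it (env.tcp_to_grasp is the distance from the TCP to the grasp point, in m); z points along the fingers, y is the direction in which the jaws open and shut (so a half turn about z gives the same grasp; the last joint's range is limited). The gripper opens to 85 mm and grips with 20 to 120 N. Pads are 22 mm wide; open, the fingers measure 114 mm over their backs; the gripper's body (76 mm by 85 mm) begins 54 mm behind the grasp point. The pads swing forward as they close: fully open they stand 13 mm farther back than shut.
Start: joints at [0.985, 0.259, 1.535, -0, 1.348, -0.203], TCP at [0.205, 0.51, 0.231] pointing down, gripper open.
Joint ranges: [-3.14, 3.14], [-0.91, 2.08], [0.19, 2.58], [-1.22, 4.36], [0.22, 2.71], [-3.12, 3.12]. Speed limits (rad/s): [2.57, 2.57, 3.14, 3.14, 3.14, 3.14].

### API

Orientations are given as a rotation vector (axis times angle).
In Python, from workcell import env, viewer, order gives the robot as it stands.
- The arm moves only by the tool send_rows, never from a script. Its argument "moves" is a list that holds one entry, the list of rows, each a list of 7 numbers: the turn, a rotation vector about the world's x, y, z in degrees, then the shift along the world's x, y, z in cm, then the opening, from 0 (shut) to 1 (fully open). In form: [[[ax, ay, az, dx, dy, dz, claw], ...]]. A call has 1 to 10 rows; each row is the pose to reach, as a shift and turn from the pose measured when the call began; what a row does not reach only later rows make up. A row lasts 1/12 s, in which the tool goes at most 41.7 mm and 7.16 degrees, less where a joint would pass 70% of its speed; a pose out of reach is approached as far as the arm can. A call with a gripper value outside its range is refused whole. The fingers move at their own pace and stop on an object; "grip_force" is the grip in N (left out, the last holds). Time passes only in rows, so rows that repeat a pose let the fingers close. It gives the time, the measured TCP pose, the force and the opening at its end, in the units of the state.
- env.get_state(): the state, without advancing time (a new reading comes with each control period).
- viewer.capture(name): name is "scene" or "top"; returns the picture (480x640x3 uint8, red, green, blue); there is no depth.
- viewer.camera_params(name): a dict with "fx", "fy", "cx", "cy" (pixels), "k1" (the pictures are not rectified: a ray, as slopes to the right and down, at radius r is drawn at 1 + k1 r^2 times it, then the intrinsics apply), "origin" and "orientation" of the camera in the world. Camera axes: x right, y up, looking along -z (the intrinsics and any distortion apply to the point x, -y, -z); pixel columns grow to the right and rows downward; lengths in m; the calibration is good to about 2 mm. A picture is of the moment at which its call begins. camera_params takes no time and is no camera call.
- order.close_job(): hands the job in, once; it reports no verdict.
The state is a dict: "time": time; "joints": joint angles; "joint_vel": joint speeds; "effort": joint torques, N m; "position": TCP position; "tcp_rot": TCP orientation; "force": force on the tool from outside, world axes, zero at the start; "torque": the same for the moment, N m; "width": finger opening in m.
Only numpy, scipy, OpenCV 4.12 (cv2) and the standard library are available. Lean on these libraries where they do the work, as an engineer would, in place of code of your own. Each camera call takes 0.05 s, during which the arm holds its last target.

## Working session

There is one attempt and no reset: what is moved stays moved. The work goes in short steps, Python scripts to look and compute and a tool call to move; the robot and the scene stay as the last step left them, time stands still between calls to the robot, and variables do not carry over. Pictures are saved under pics/ and viewed, and the job is handed in when it is done.

Besides the shell and the picture viewer there is one more tool, called after "Emit:" as name(argument=value, ...), one argument or row to a line, values as JSON. send_rows: Moves the arm, as the interface text tells. Its arguments: {"type":"object","properties":{"moves":{"type":"array","items":{"type":"array","items":{"type":"array","items":{"type":"number"}}}},"grip_force":{"type":"number"}},"required":["moves"]}

```bash
mkdir -p pics; ls; cat > h.py <<'E'
import numpy as np,cv2
from workcell import env,viewer,order
def cap(n,f):
    im=viewer.capture(n); cv2.imwrite('pics/'+f+'.png',im[:,:,::-1]); return im
E
python3 - <<'E'
from h import *
for n in('scene','top'):
    cap(n,n+'0'); print(viewer.camera_params(n))
print(env.get_state())
E
```

```text
pics
{'fx': 622.405421692282, 'fy': 622.405421692282, 'cx': 326.64746879933006, 'cy': 247.18574398248182, 'k1': -0.15108303131819106, 'origin': array([0.99797898, 0.69537341, 0.99583998]), 'orientation': array([0.25494692, 0.92536996, 2.40331943])}
{'fx': 541.476302316922, 'fy': 541.476302316922, 'cx': 324.1033121864374, 'cy': 243.81405088218855, 'k1': -0.1328554321788427, 'origin': array([0.42336697, 0.00387929, 1.00623552]), 'orientation': array([ 0.13341043, -0.12719954, -1.58300316])}
{'time': 0.1, 'joints': array([ 9.85220895e-01,  2.59255586e-01,  1.53596964e+00,  2.19786068e-07,
        1.34803057e+00, -2.02818259e-01]), 'joint_vel': array([-7.73022143e-04, -1.56502115e-03, -1.96381900e-03, -1.21300597e-03,
        1.02759567e-04,  4.78606011e-05]), 'effort': array([ 2.97460974e-03, -4.46968710e+01, -2.91248095e+01, -1.70234243e-04,
        6.23526852e-03, -2.53771685e-05]), 'position': array([0.20512929, 0.50979614, 0.23056727]), 'tcp_rot': array([-5.97448531e-01, -3.08360821e+00,  2.41147901e-03]), 'force': array([ 0.35662754,  0.53845504, -0.13980494]), 'torque': array([ 0.00544007,  0.00110014, -0.02237677]), 'width': 0.0851676084919734}
```

View pics/scene0.png

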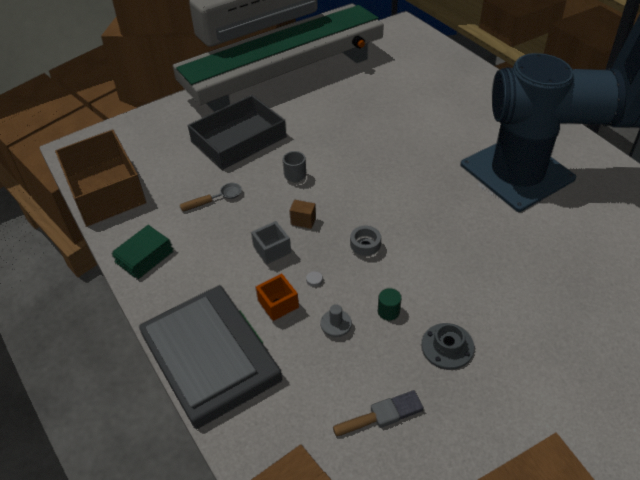

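View pics/top0.png

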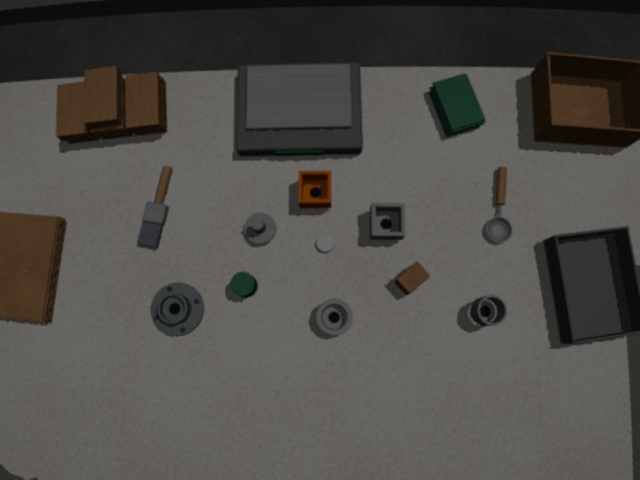

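The scene and top views agree. In the top view the stand is at (177,308), the collar at (333,318), the chamber at (487,310), the lid at (259,228), the tin at (243,285) and the carton at (412,278). There are two hopper candidates: grey steel at (387,221) and orange at (315,190). The grey one is meant, since the task excludes the orange look-alike. I'll enlarge these to confirm and measure.

```bash
cat >> h.py <<'E'
from scipy.spatial.transform import Rotation as R
def ray(n,uv):
    p=viewer.camera_params(n); uv=np.atleast_2d(np.array(uv,float))
    K=np.array([[p['fx'],0,p['cx']],[0,p['fy'],p['cy']],[0,0,1]])
    s=cv2.undistortPoints(uv[:,None],K,np.array([p['k1'],0,0,0,0.]))[:,0]
    d=np.c_[s[:,0],-s[:,1],-np.ones(len(s))]
    return p['origin'],R.from_rotvec(p['orientation']).apply(d)
def onz(n,uv,z):
    o,d=ray(n,uv); return o+d*((z-o[2])/d[:,2])[:,None]
def proj(n,P):
    p=viewer.camera_params(n); P=np.atleast_2d(P)
    c=R.from_rotvec(p['orientation']).inv().apply(P-p['origin'])
    s=np.c_[c[:,0],-c[:,1]]/-c[:,2:3]; s=s*(1+p['k1']*(s**2).sum(1))[:,None]
    return s*p['fx']+[p['cx'],p['cy']]
def crops(im,cs,r,f,k=5):
    t=[cv2.resize(im[v-r:v+r,u-r:u+r],None,fx=k,fy=k,interpolation=cv2.INTER_CUBIC) for u,v in cs]
    m=np.vstack([np.hstack(t[i:i+3]) for i in range(0,len(t),3)])
    m=cv2.convertScaleAbs(m,alpha=1.6)
    cv2.imwrite('pics/'+f+'.png',m[:,:,::-1])
E
python3 - <<'E'
from h import *
im=cv2.imread('pics/top0.png')[:,:,::-1]
crops(im,[(177,308),(333,318),(487,310),(387,221),(259,228),(315,190)],32,'c0',4)
im=cv2.imread('pics/scene0.png')[:,:,::-1]
crops(im,[(448,343),(366,240),(294,167),(270,242),(336,321),(277,297)],32,'c1',4)
E
```

```text
(no output)
```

View pics/c0.png

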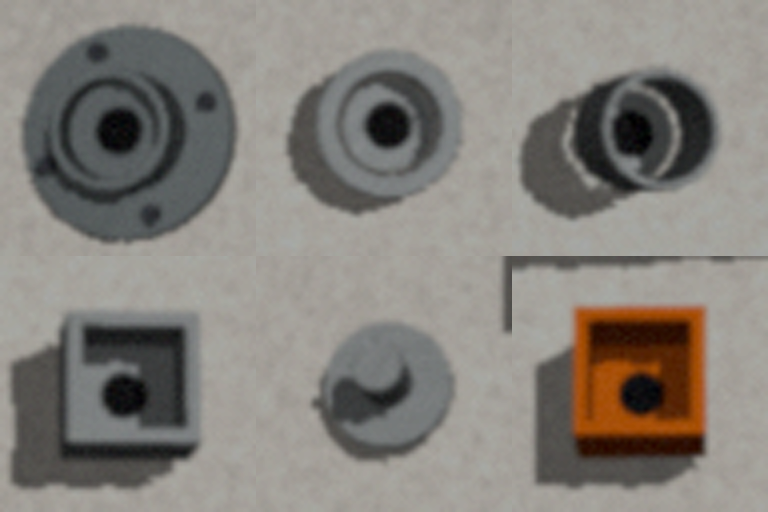

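View pics/c1.png

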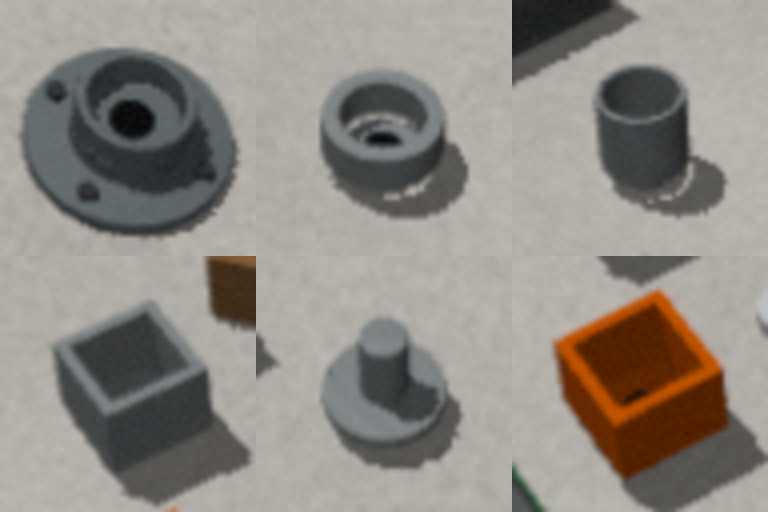

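```bash
python3 - <<'E'
from h import *
for n,cs in(('top',[(177,308),(333,318),(487,310),(387,221),(259,228)]),('scene',[(448,343),(366,240),(294,167),(270,242),(336,321)])):
    im=cv2.imread('pics/%s0.png'%n).astype(int)
    b=cv2.GaussianBlur(im.astype(np.float32),(0,0),0.7)
    rat=(b[:,:,0]-b[:,:,2])/(b.sum(2)+1)
    g=np.clip(128+rat*1200,0,255).astype(np.uint8)
    t=[]
    for i,(u,v) in enumerate(cs):
        t.append(cv2.resize(g[v-32:v+32,u-32:u+32],None,fx=4,fy=4,interpolation=cv2.INTER_NEAREST))
        m=(rat>-0.01)[v-40:v+40,u-40:u+40].astype(np.uint8)
        k,l,s,c=cv2.connectedComponentsWithStats(m); j=1+np.argmax(s[1:,4]); 
        print(n,i,s[j][:2]+[u-40,v-40],s[j][2:],'med table',np.median(rat))
    t.append(t[0]*0)
    cv2.imwrite('pics/r_%s.png'%n,np.vstack([np.hstack(t[:3]),np.hstack(t[3:])]))
E
```

```text
top 0 [151 282] [  53   54 2242] med table -0.019921802
top 1 [315 298] [  38   38 1076] med table -0.019921802
top 2 [471 295] [ 37  32 826] med table -0.019921802
top 3 [370 201] [  36   39 1287] med table -0.019921802
top 4 [244 213] [ 32  32 806] med table -0.019921802
scene 0 [421 323] [  54   47 1999] med table -0.018952915
scene 1 [350 225] [ 32  31 797] med table -0.018952915
scene 2 [282 151] [ 24  32 628] med table -0.018952915
scene 3 [251 221] [  40   43 1171] med table -0.018952915
scene 4 [320 304] [ 32  34 770] med table -0.018952915
```

View pics/r_top.png

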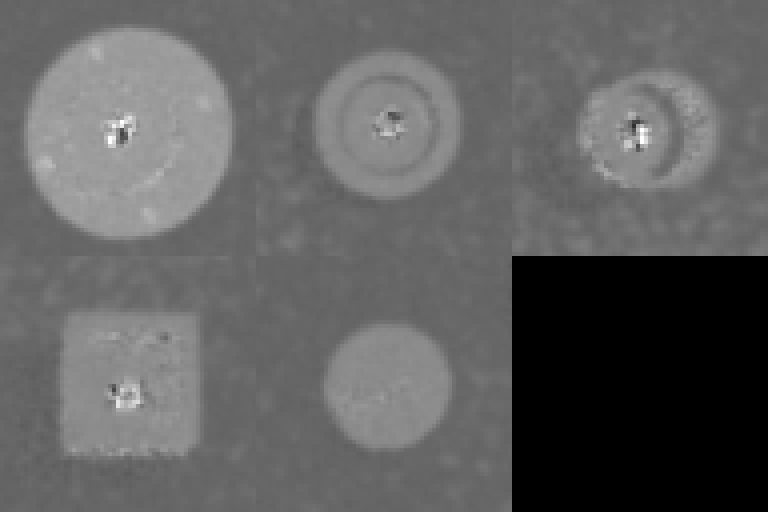

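View pics/r_scene.png

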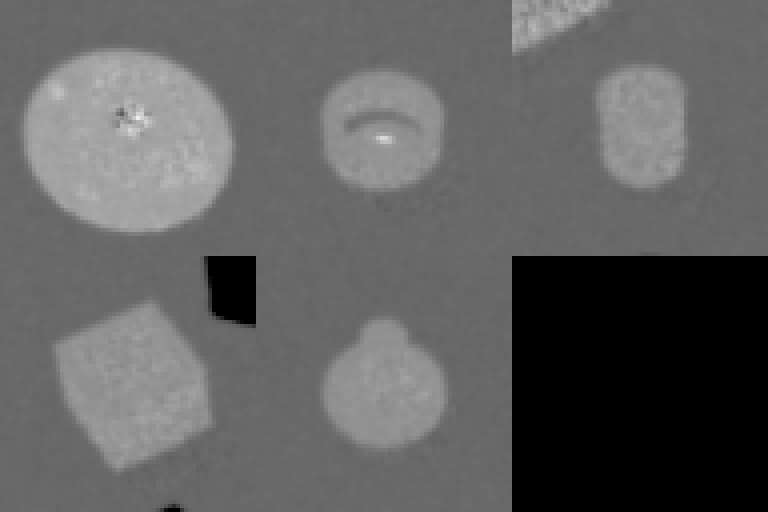

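```bash
cat >> h.py <<'E'
from scipy.optimize import least_squares
def contour(im,u,v,r=40,th=-0.0):
    b=cv2.GaussianBlur(im[:,:,::-1].astype(np.float32),(0,0),0.8)
    b=b[v-r:v+r,u-r:u+r]; rat=(b[:,:,0]-b[:,:,2])/(b.sum(2)+1)
    rat=cv2.resize(rat,None,fx=4,fy=4,interpolation=cv2.INTER_CUBIC)
    m=(rat>th).astype(np.uint8)
    m=cv2.morphologyEx(m,cv2.MORPH_OPEN,np.ones((7,7)))
    cs,_=cv2.findContours(m,cv2.RETR_EXTERNAL,cv2.CHAIN_APPROX_NONE)
    c=max(cs,key=cv2.contourArea)[:,0].astype(float)
    return (c+0.5)/4-0.5+[u-r,v-r]
def far(n,c,z,rad=None,frac=0.0):
    """circle of known radius fitted to the far-side silhouette on plane z"""
    o=viewer.camera_params(n)['origin'][:2]
    P=onz(n,c,z)[:,:2]; cen=P.mean(0); d=(cen-o)/np.linalg.norm(cen-o)
    for _ in range(4):
        q=P[(P-cen)@d>frac*rad]
        s=least_squares(lambda x:np.hypot(*(q-x).T)-rad,cen,loss='soft_l1',f_scale=5e-4)
        cen=s.x
    f=least_squares(lambda x:np.hypot(*(q-x[:2]).T)-x[2],[*cen,rad],loss='soft_l1',f_scale=5e-4)
    return cen,np.std(s.fun),f.x
E
python3 - <<'E'
from h import *
np.set_printoptions(precision=4,suppress=True)
C={'top':[(177,308),(333,318),(487,310),(387,221),(259,228)],'scene':[(448,343),(366,240),(294,170),(270,242),(336,321)]}
for n in C:
    im=cv2.imread('pics/%s0.png'%n)[:,:,::-1]
    for th in(-0.005,0.0):
      for i,(nm,z,r) in enumerate([('stand',.01,.05),('collar',.038,.033),('chamber',.062,.027),None or ('hopper',.058,None),('lid',.020,.030)]):
        c=contour(im,*C[n][i],r=32,th=th)
        if r: print(n,th,nm,*far(n,c,z,r))
        else:
            P=onz(n,c,z)[:,:2]; print(n,th,nm,'xmax,ymin',P.max(0),P.min(0),cv2.minAreaRect(P.astype(np.float32)*1000))
E
```

```text
top -0.005 stand [0.4722 0.281 ] 0.0003114707839057111 [0.4723 0.2818 0.0494]
top -0.005 collar [ 0.4526 -0.0079] 0.0004902877745509634 [ 0.4537 -0.0083  0.032 ]
top -0.005 chamber [ 0.4584 -0.2851] 0.0004583405208042299 [ 0.4586 -0.2862  0.0261]
top -0.005 hopper xmax,ymin [ 0.6568 -0.0752] [ 0.5892 -0.1389] ((622.797607421875, -107.23695373535156), (62.94223403930664, 67.29617309570312), 88.24420166015625)
top -0.005 lid [0.6192 0.1257] 0.0005320452184814903 [0.6203 0.1262 0.0291]
top 0.0 stand [0.472  0.2804] 0.00047265900004214186 [0.4723 0.2817 0.0489]
top 0.0 collar [ 0.4517 -0.0076] 0.0007225105157373578 [ 0.4536 -0.0083  0.0314]
top 0.0 chamber [ 0.4584 -0.284 ] 0.0007869573091275598 [ 0.4587 -0.2861  0.0252]
top 0.0 hopper xmax,ymin [ 0.6554 -0.0757] [ 0.5897 -0.1382] ((622.144287109375, -107.11915588378906), (61.33808135986328, 65.41511535644531), 87.27131652832031)
top 0.0 lid [0.6183 0.1251] 0.0008377756495188122 [0.6203 0.1262 0.0281]
scene -0.005 stand [0.4744 0.2833] 0.00035142653079454314 [0.4738 0.2828 0.0494]
scene -0.005 collar [ 0.4559 -0.0065] 0.0005045478115498011 [ 0.455  -0.0076  0.0319]
scene -0.005 chamber [ 0.4606 -0.2831] 0.0007279702647847733 [ 0.4596 -0.2846  0.0256]
scene -0.005 hopper xmax,ymin [ 0.6716 -0.0418] [ 0.5948 -0.1387] ((633.22509765625, -90.16646575927734), (97.83929443359375, 73.83999633789062), 87.17523193359375)
scene -0.005 lid [0.6199 0.1241] 0.00419734046112136 [0.6166 0.1197 0.0267]
scene 0.0 stand [0.4751 0.2837] 0.0005128701276980526 [0.4739 0.2829 0.0489]
scene 0.0 collar [ 0.4567 -0.0055] 0.0007727104091903527 [ 0.4553 -0.0073  0.0312]
scene 0.0 chamber [ 0.4612 -0.2817] 0.0009008790332351669 [ 0.4599 -0.284   0.0248]
scene 0.0 hopper xmax,ymin [ 0.6708 -0.0426] [ 0.5959 -0.1377] ((633.3161010742188, -89.98402404785156), (95.48689270019531, 72.2895278930664), 87.52473449707031)
scene 0.0 lid [0.6208 0.1259] 0.0043944107512732 [0.6176 0.1212 0.0267]
```

Emit:
send_rows(
  moves=[
    [[0,0,22,15,-35,-6,1],[0,0,22,15,-35,-6,1],[0,0,22,15,-35,-6,1],[0,0,22,15,-35,-6,1],[0,0,22,15,-35,-6,1],[0,0,22,15,-35,-6,1],[0,0,22,15,-35,-6,1],[0,0,22,15,-35,-6,1],[0,0,22,15,-35,-6,1],[0,0,22,15,-35,-6,1]],
  ],
  grip_force=40,
)

```text
time: 0.93
position: [0.3558, 0.1563, 0.1698]
tcp_rot: [-0.001, -3.141, 0.005]
force: [0.2, 1.4, 0.1]
width: 0.0852
```

Emit:
send_rows(
  moves=[
    [[0,0,0,9.85,-16.45,-8,1],[0,0,0,9.85,-16.45,-8,1],[0,0,0,9.85,-16.45,-8,1],[0,0,0,9.85,-16.45,-8,1],[0,0,0,9.85,-16.45,-8,1],[0,0,0,9.85,-16.45,-8,1],[0,0,0,9.85,-16.45,-8,1],[0,0,0,9.85,-16.45,-8,1]],
  ],
)

```text
time: 1.6
position: [0.4535, -0.008, 0.0894]
tcp_rot: [-0.003, -3.139, 0.003]
force: [-0.0, 1.1, -0.5]
width: 0.0855
```

```bash
python3 - <<'E'
from h import *
print(env.get_state()['position'])
a=cap('top','top1');b=cap('scene','scene1')
m=np.hstack([cv2.resize(a[258:378,273:393],(400,400)),cv2.resize(b[180:300,306:426],(400,400))])
cv2.imwrite('pics/g1.png',cv2.convertScaleAbs(m[:,:,::-1],alpha=1.6))
E
```

```text
[ 0.45346544 -0.00798131  0.08939937]
```

View pics/g1.png

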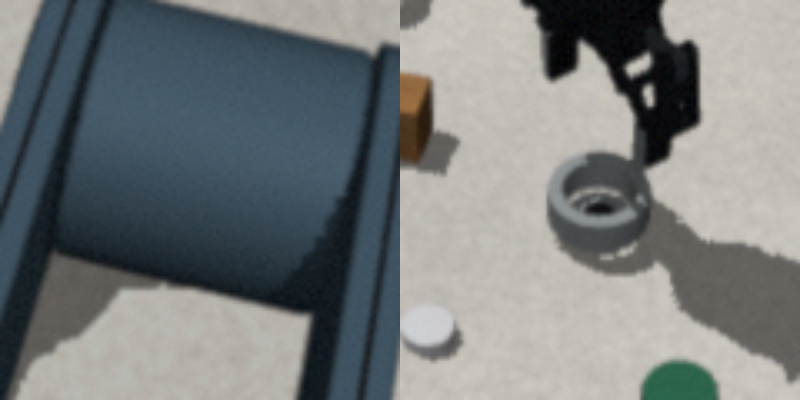

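The gripper straddles the collar in the scene view (right half), so I descend.

Emit:
send_rows(
  moves=[
    [[0,0,0,0.1,0,-4,1],[0,0,0,0.1,0,-6,1],[0,0,0,0.1,0,-8,1],[0,0,0,0.1,0,-8,1],[0,0,0,0.1,0,-8,1],[0,0,0,0.1,0,-8,0.6],[0,0,0,0.1,0,-8,0.6],[0,0,0,0.1,0,-8,0.6],[0,0,0,0.1,0,-8,0.6],[0,0,0,0.1,0,-8,0.6]],
  ],
)

```text
time: 2.53
position: [0.456, -0.0072, 0.0124]
tcp_rot: [-0.001, 3.139, -0.006]
force: [-1.5, -0.2, 7.5]
width: 0.0656
```

```bash
python3 - <<'E'
from h import *
s=env.get_state();print(s['position'],s['force'],s['width'])
b=cap('scene','scene2')
cv2.imwrite('pics/g2.png',cv2.convertScaleAbs(cv2.resize(b[180:300,306:426],(500,500))[:,:,::-1],alpha=1.6))
E
```

```text
[ 0.45596349 -0.00719113  0.01237217] [-1.54683592 -0.24062599  7.49680027] 0.06556001185086906
```

View pics/g2.png

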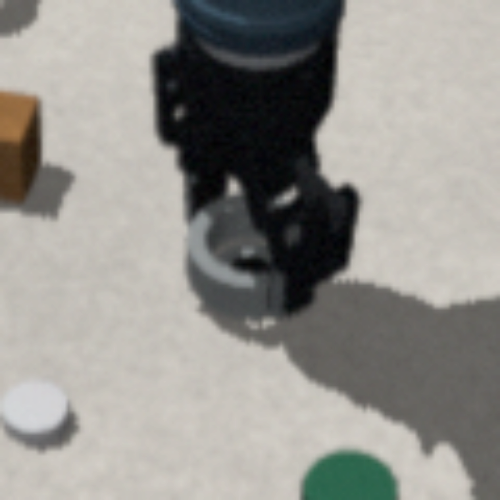

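Emit:
send_rows(
  moves=[
    [[0,0,0,0,0,0,0.3],[0,0,0,0,0,0,0.3],[0,0,0,0,0,2,0.3],[0,0,0,0,0,4,0.3],[0,0,0,0,0,7,0.3],[0,0,0,0,0,10,0.3],[0,0,0,0,0,12,0.3],[0,0,0,0,0,12,0.3],[0,0,0,0,0,12,0.3]],
  ],
)

```text
time: 3.33
position: [0.4565, -0.0073, 0.1332]
tcp_rot: [-0.001, 3.136, -0.007]
force: [-0.1, 0.4, -3.4]
width: 0.0651
```

Emit:
send_rows(
  moves=[
    [[0,0,0,1.7,3,0,0.3],[0,0,0,1.7,7,0,0.3],[0,0,0,1.7,11,0,0.3],[0,0,0,1.7,15,0,0.3],[0,0,0,1.7,19,0,0.3],[0,0,0,1.7,23,0,0.3],[0,0,0,1.7,27,0,0.3],[0,0,0,1.7,28.5,0,0.3],[0,0,0,1.7,28.5,0,0.3],[0,0,0,1.7,28.5,0,0.3]],
  ],
)

```text
time: 4.17
position: [0.4717, 0.2781, 0.1306]
tcp_rot: [-0.005, 3.14, -0.01]
force: [-1.0, -0.9, -3.7]
width: 0.0655
```

```bash
python3 - <<'E'
from h import *
s=env.get_state();print(s['position'],s['tcp_rot'],s['force'],s['width'])
b=cap('scene','scene3')
cv2.imwrite('pics/g3.png',cv2.convertScaleAbs(cv2.resize(b[230:390,370:530],(640,640))[:580,:,::-1],alpha=1.6))
E
```

```text
[0.47169063 0.27805232 0.13057542] [-0.00530206  3.14045028 -0.00973538] [-1.02059793 -0.94922894 -3.68160715] 0.06553039215575272
```

View pics/g3.png

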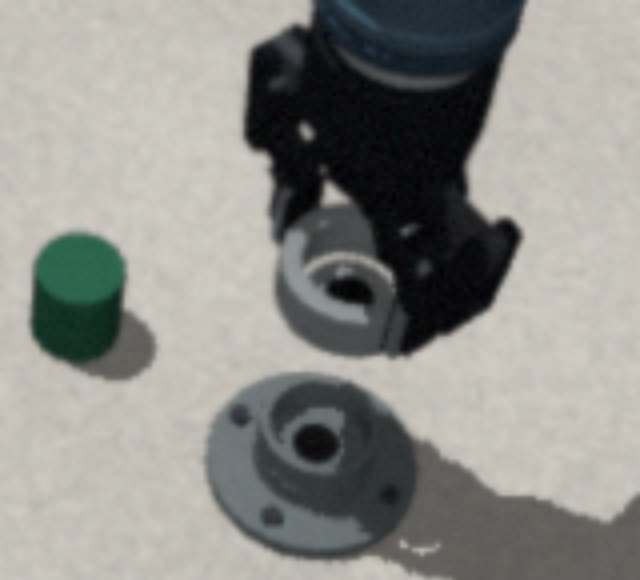

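Emit:
send_rows(
  moves=[
    [[0,0,0,0.35,0.45,-1,0.3],[0,0,0,0.35,0.45,-3,0.3],[0,0,0,0.35,0.45,-5,0.3],[0,0,0,0.35,0.45,-6.5,0.3],[0,0,0,0.35,0.45,-6.9,0.3],[0,0,0,0.35,0.45,-6.9,0.3],[0,0,0,0.35,0.45,-6.9,0.3],[0,0,0,0.35,0.45,-6.9,0.3]],
  ],
)

```text
time: 4.88
position: [0.4765, 0.2815, 0.0628]
tcp_rot: [-0.002, 3.138, -0.009]
force: [1.1, 0.6, -3.7]
width: 0.0655
```

```bash
python3 - <<'E'
from h import *
s=env.get_state();print(s['position'],s['tcp_rot'],s['force'],s['width'])
b=cap('scene','scene4')
cv2.imwrite('pics/g4.png',cv2.convertScaleAbs(cv2.resize(b[270:390,390:510],(600,600))[:,:,::-1],alpha=1.6))
E
```

```text
[0.47649629 0.28145752 0.06276661] [-1.54228362e-03  3.13844575e+00 -8.98204230e-03] [ 1.08392933  0.58689712 -3.70231423] 0.06554059363982742
```

View pics/g4.png

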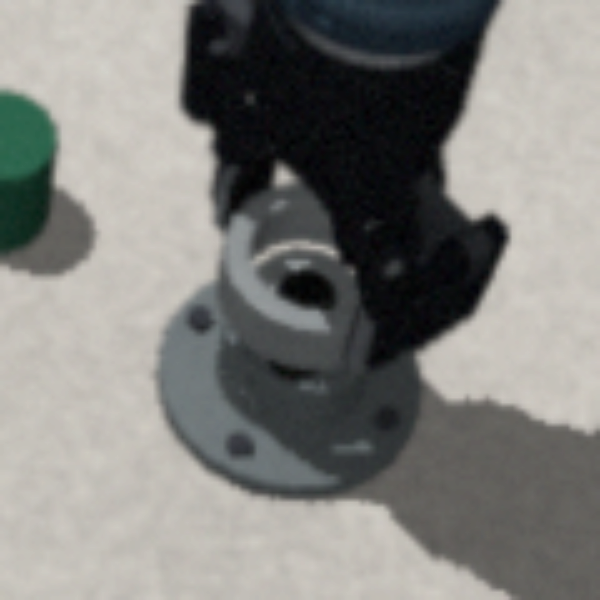

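The collar is just above the socket and centred by eye, so I lower it home.

Emit:
send_rows(
  moves=[
    [[0,0,0,-0.15,0,-0.3,0.3],[0,0,0,-0.15,0,-0.8,0.3],[0,0,0,-0.15,0,-1.2,0.3],[0,0,0,-0.15,0,-1.6,0.3],[0,0,0,-0.15,0,-1.9,0.3],[0,0,0,-0.15,0,-2.2,0.3],[0,0,0,-0.15,0,-2.3,0.3],[0,0,0,-0.15,0,-2.3,0.3]],
  ],
)

```text
time: 5.6
position: [0.4749, 0.2816, 0.0406]
tcp_rot: [-0.002, 3.138, -0.009]
force: [-2.6, -2.1, 3.0]
width: 0.0651
```

Height is as predicted for seated (0.0404) and contact is just made. I release and rise.

Emit:
send_rows(
  moves=[
    [[0,0,0,0,0,-0.1,0.9],[0,0,0,0,0,0,1],[0,0,0,0,0,0,1],[0,0,0,0,0,0,1],[0,0,0,0,0,1,1],[0,0,0,0,0,4,1],[0,0,0,0,0,8,1],[0,0,0,0,-4,9,1],[0,0,0,0,-8,9,1],[0,0,0,0,-12,9,1]],
  ],
)

```text
time: 6.43
position: [0.4758, 0.1611, 0.1328]
tcp_rot: [-0.006, 3.134, -0.008]
force: [0.7, -1.1, -0.5]
width: 0.0854
```

```bash
python3 - <<'E'
from h import *
s=env.get_state();print(s['position'],s['tcp_rot'],s['force'],s['width'])
b=cap('scene','scene5')
cv2.imwrite('pics/g5.png',cv2.convertScaleAbs(cv2.resize(b[280:400,390:510],(600,600))[:,:,::-1],alpha=1.6))
E
```

```text
[0.47579847 0.16111262 0.1328166 ] [-0.00639286  3.13378421 -0.0084187 ] [ 0.68062323 -1.07457175 -0.53672943] 0.08543909229893291
```

View pics/g5.png

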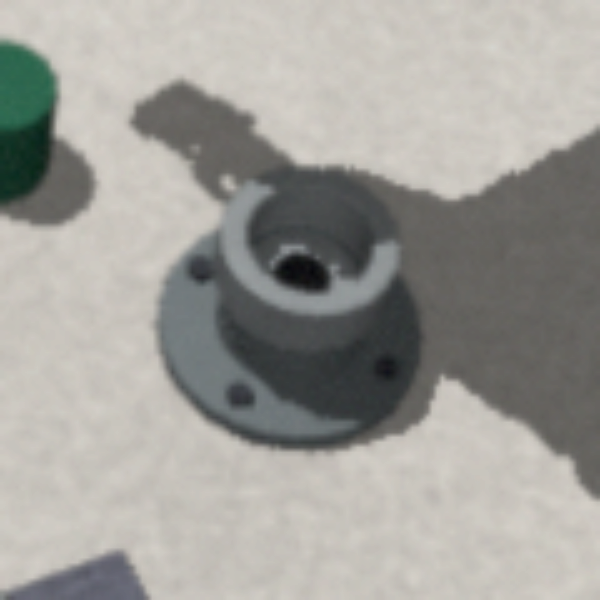

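The collar is seated upright, flush on the stand. Next is the chamber.

Emit:
send_rows(
  moves=[
    [[0,0,0,-1.7,-44.6,0,1],[0,0,0,-1.7,-44.6,0,1],[0,0,0,-1.7,-44.6,0,1],[0,0,0,-1.7,-44.6,0,1],[0,0,0,-1.7,-44.6,0,1],[0,0,0,-1.7,-44.6,0,1],[0,0,0,-1.7,-44.6,0,1],[0,0,0,-1.7,-44.6,0,1],[0,0,0,-1.7,-44.6,0,1],[0,0,0,-1.7,-44.6,0,1]],
  ],
)

```text
time: 7.32
position: [0.4594, -0.2569, 0.1326]
tcp_rot: [-0.0, 3.136, -0.017]
force: [1.3, 0.7, 0.5]
width: 0.085
```

Emit:
send_rows(
  moves=[
    [[0,0,0,0,-4.2,0,1],[0,0,0,0,-4.2,0,1],[0,0,0,0,-4.2,-1,1],[0,0,0,0,-4.2,-3,1],[0,0,0,0,-4.2,-3,1],[0,0,0,0,-4.2,-3,1]],
  ],
)

```text
time: 7.82
position: [0.4586, -0.2965, 0.1015]
tcp_rot: [-0.002, 3.138, -0.012]
force: [-0.3, 0.4, 0.6]
width: 0.0852
```

```bash
python3 - <<'E'
from h import *
s=env.get_state();print(s['position'],s['tcp_rot'],s['force'],s['width'])
b=cap('scene','scene6')
cv2.imwrite('pics/g6.png',cv2.convertScaleAbs(cv2.resize(b[110:230,234:354],(600,600))[:,:,::-1],alpha=1.6))
E
```

```text
[ 0.4586022  -0.29653936  0.10146723] [-2.03914646e-03  3.13842824e+00 -1.18694109e-02] [-0.34894383  0.35517816  0.57693135] 0.0851902398619032
```

View pics/g6.png

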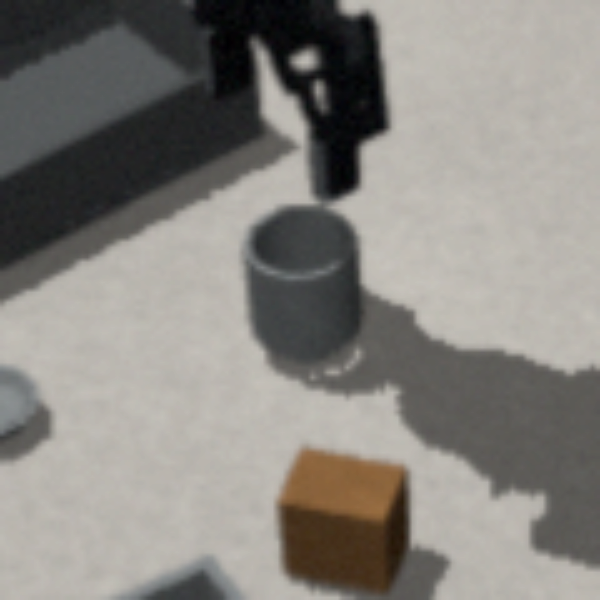

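I overshot y by 11 mm, so I correct that at height first and then descend.

Emit:
send_rows(
  moves=[
    [[0,0,0,0.05,1.1,0,1],[0,0,0,0.05,1.1,0,1],[0,0,0,0.05,1.1,-1.5,1],[0,0,0,0.05,1.1,-3.5,1],[0,0,0,0.05,1.1,-5.5,1],[0,0,0,0.05,1.1,-7.5,1],[0,0,0,0.05,1.1,-7.8,1],[0,0,0,0.05,1.1,-7.8,1],[0,0,0,0.05,1.1,-7.8,0.9],[0,0,0,0.05,1.1,-7.8,0.8]],
  ],
)

```text
time: 8.7
position: [0.4608, -0.2868, 0.026]
tcp_rot: [-0.003, 3.135, -0.017]
force: [0.7, -0.6, -0.5]
width: 0.0685
```

Emit:
send_rows(
  moves=[
    [[0,0,0,0,0,0,0.6],[0,0,0,0,0,0,0.4],[0,0,0,0,0,0,0.3],[0,0,0,0,0,0,0.3],[0,0,0,0,0,0,0.3],[0,0,0,0,0,0,0.3],[0,0,0,0,0,0,0.3]],
  ],
)

```text
time: 9.28
position: [0.4617, -0.2875, 0.0278]
tcp_rot: [-0.003, 3.133, -0.02]
force: [-0.9, 1.6, 6.0]
width: 0.0535
```

```bash
python3 - <<'E'
from h import *
s=env.get_state();print(s['position'],s['tcp_rot'],s['force'],s['width'])
b=cap('scene','scene7')
cv2.imwrite('pics/g7.png',cv2.convertScaleAbs(cv2.resize(b[110:230,234:354],(600,600))[:,:,::-1],alpha=1.6))
E
```

```text
[ 0.4617027  -0.28752656  0.02780379] [-2.91368723e-03  3.13256890e+00 -2.03747749e-02] [-0.89245328  1.63431312  5.96372788] 0.05352456533360261
```

View pics/g7.png

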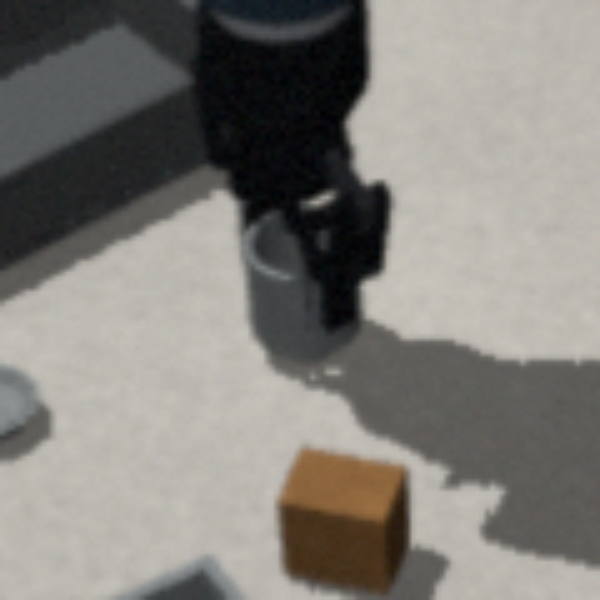

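Emit:
send_rows(
  moves=[
    [[0,0,0,0,0,2,0.3],[0,0,0,0,0,4,0.3],[0,0,0,0,0,7,0.3],[0,0,0,0,0,10,0.3],[0,0,0,0,4,12.5,0.3],[0,0,0,0,8,12.5,0.3],[0,0,0,0,12,12.5,0.3],[0,0,0,0,16,12.5,0.3],[0,0,0,0,20,12.5,0.3],[0,0,0,0,24,12.5,0.3]],
  ],
)

```text
time: 10.17
position: [0.4611, -0.0457, 0.1534]
tcp_rot: [-0.002, 3.132, -0.021]
force: [1.3, 0.1, -2.8]
width: 0.0535
```

Emit:
send_rows(
  moves=[
    [[0,0,0,0.5,4,0,0.3],[0,0,0,1,8,0,0.3],[0,0,0,1.4,12,0,0.3],[0,0,0,1.4,16,0,0.3],[0,0,0,1.4,20,0,0.3],[0,0,0,1.4,24,0,0.3],[0,0,0,1.4,27,0,0.3],[0,0,0,1.4,30,0,0.3],[0,0,0,1.4,31.5,0,0.3],[0,0,0,1.4,31.5,0,0.3]],
  ],
)

```text
time: 11.0
position: [0.4745, 0.2726, 0.1536]
tcp_rot: [-0.007, 3.131, -0.018]
force: [0.8, 0.2, -2.8]
width: 0.0536
```

```bash
python3 - <<'E'
from h import *
s=env.get_state();print(s['position'],s['tcp_rot'],s['force'],s['width'])
b=cap('scene','scene8')
cv2.imwrite('pics/g8.png',cv2.convertScaleAbs(cv2.resize(b[240:400,370:530],(600,600))[:,:,::-1],alpha=1.6))
E
```

```text
[0.47448886 0.27263154 0.15360667] [-0.00743517  3.13123639 -0.01810444] [ 0.79662021  0.16745799 -2.75769562] 0.05360820219261416
```

View pics/g8.png

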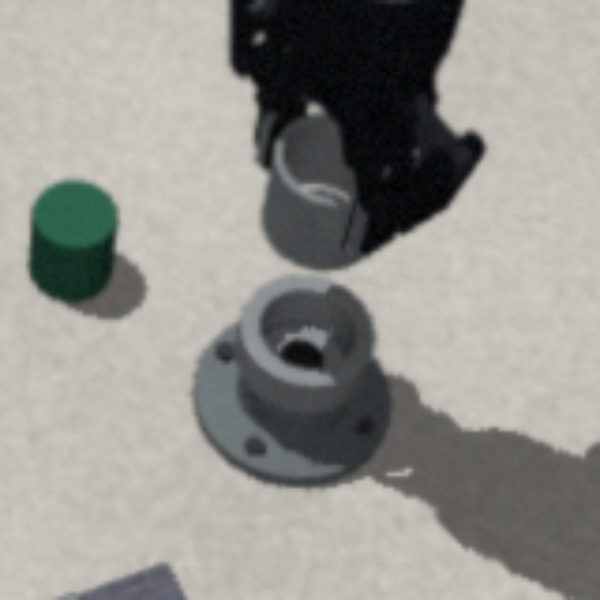

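Emit:
send_rows(
  moves=[
    [[0,0,0,0.1,0.9,0,0.3],[0,0,0,0.1,0.9,-2,0.3],[0,0,0,0.1,0.9,-3.5,0.3],[0,0,0,0.1,0.9,-4.8,0.3],[0,0,0,0.1,0.9,-5.1,0.3],[0,0,0,0.1,0.9,-5.1,0.3],[0,0,0,0.1,0.9,-5.1,0.3]],
  ],
)

```text
time: 11.63
position: [0.476, 0.2793, 0.103]
tcp_rot: [-0.005, 3.131, -0.02]
force: [0.1, 0.2, -2.6]
width: 0.053
```

```bash
python3 - <<'E'
from h import *
s=env.get_state();print(s['position'],s['tcp_rot'],s['force'],s['width'])
b=cap('scene','scene9')
cv2.imwrite('pics/g9.png',cv2.convertScaleAbs(cv2.resize(b[270:390,390:510],(600,600))[:,:,::-1],alpha=1.6))
E
```

```text
[0.4760177  0.27934075 0.10298058] [-0.00512849  3.13127071 -0.02038803] [ 0.12338353  0.16924335 -2.58118996] 0.05303159006531482
```

View pics/g9.png

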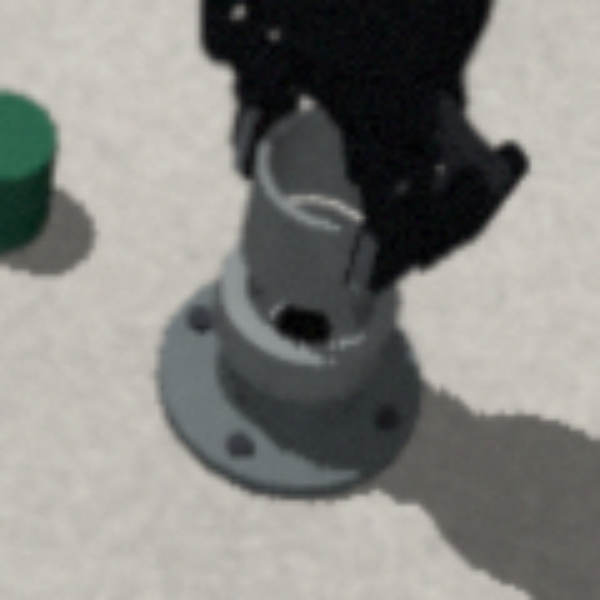

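Emit:
send_rows(
  moves=[
    [[0,0,0,0,0.25,-0.2,0.3],[0,0,0,0,0.25,-0.6,0.3],[0,0,0,0,0.25,-1,0.3],[0,0,0,0,0.25,-1.4,0.3],[0,0,0,0,0.25,-1.7,0.3],[0,0,0,0,0.25,-2,0.3],[0,0,0,0,0.25,-2.2,0.3],[0,0,0,0,0.25,-2.2,0.3],[0,0,0,0,0.25,-2.2,0.3]],
  ],
)

```text
time: 12.43
position: [0.4762, 0.2821, 0.0819]
tcp_rot: [-0.006, 3.13, -0.02]
force: [-2.8, -1.4, 3.3]
width: 0.0535
```

At the predicted seated height (0.0818). I release.

Emit:
send_rows(
  moves=[
    [[0,0,0,0,0,-0.1,0.7],[0,0,0,0,0,0,0.9],[0,0,0,0,0,0,1],[0,0,0,0,0,0,1],[0,0,0,0,0,1,1],[0,0,0,0,0,4,1],[0,0,0,0,0,8,1],[0,0,0,4,-2,9,1],[0,0,0,8,-6,9,1],[0,0,0,11,-10,9,1]],
  ],
)

```text
time: 13.27
position: [0.5716, 0.2033, 0.1748]
tcp_rot: [-0.01, 3.125, -0.018]
force: [-0.2, 1.1, -0.8]
width: 0.0853
```

```bash
python3 - <<'E'
from h import *
s=env.get_state();print(s['position'],s['tcp_rot'],s['force'],s['width'])
b=cap('scene','scene10')
cv2.imwrite('pics/g10.png',cv2.convertScaleAbs(cv2.resize(b[270:390,390:510],(600,600))[:,:,::-1],alpha=1.6))
E
```

```text
[0.57162157 0.20332604 0.17482879] [-0.01019731  3.12467932 -0.01803188] [-0.15942828  1.11333528 -0.76809361] 0.08530457168046111
```

View pics/g10.png

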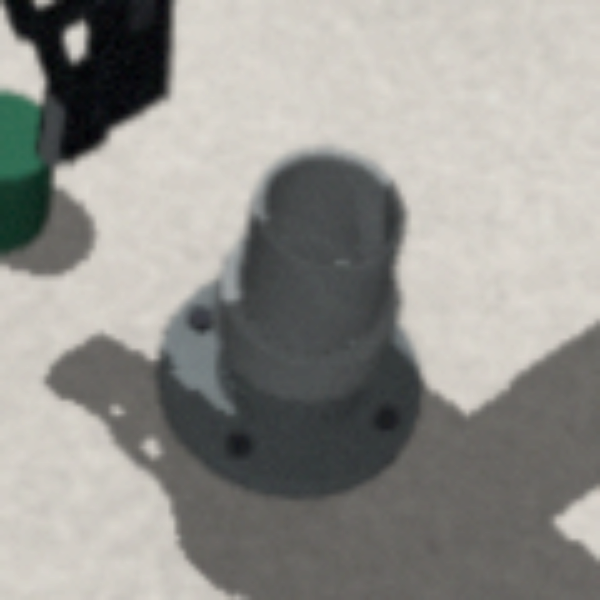

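The chamber is seated upright. I compute a small correction for orientation drift, then go to the hopper.

```bash
cat >> h.py <<'E'
def corr():
    s=env.get_state(); return np.degrees((R.from_rotvec([0,np.pi,0])*R.from_rotvec(s['tcp_rot']).inv()).as_rotvec())
E
python3 - <<'E'
from h import *
print(corr(), [0.6277,-0.1085,.1]-env.get_state()['position'])
E
```

```text
[ 0.93851619  1.09637355 -0.07183821] [ 0.05119217 -0.3042472  -0.0738591 ]
```

Emit:
send_rows(
  moves=[
    [[0.9,1.1,0,5.1,-30.4,-1,1],[0.9,1.1,0,5.1,-30.4,-1,1],[0.9,1.1,0,5.1,-30.4,-1,1],[0.9,1.1,0,5.1,-30.4,-1,1],[0.9,1.1,0,5.1,-30.4,-3,1],[0.9,1.1,0,5.1,-30.4,-5,1],[0.9,1.1,0,5.1,-30.4,-7.5,1],[0.9,1.1,0,5.1,-30.4,-7.5,1],[0.9,1.1,0,5.1,-30.4,-7.5,1],[0.9,1.1,0,5.1,-30.4,-7.5,1]],
  ],
)

```text
time: 14.15
position: [0.6263, -0.11, 0.0971]
tcp_rot: [-0.004, -3.138, -0.001]
force: [0.6, 0.7, 0.1]
width: 0.0857
```

```bash
python3 - <<'E'
from h import *
s=env.get_state();print(s['position'],s['tcp_rot'],s['force'],s['width'],corr())
b=cap('scene','scene11')
cv2.imwrite('pics/g11.png',cv2.convertScaleAbs(cv2.resize(b[170:310,200:340],(600,600))[:,:,::-1],alpha=1.6))
E
```

```text
[ 0.62632493 -0.11004855  0.09708762] [-3.92786453e-03 -3.13788816e+00 -9.32889931e-04] [0.56764858 0.66938443 0.1344363 ] 0.08567693703955687 [-0.03406786 -0.21210319  0.14344022]
```

View pics/g11.png

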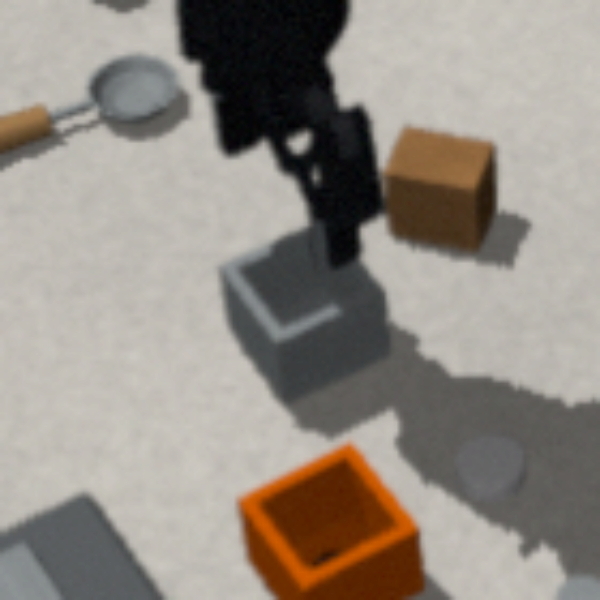

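This is the grey hopper, with the orange one clear in front at crop (330,520), and the jaws straddle it. I descend and grip.

Emit:
send_rows(
  moves=[
    [[0,0,0,0.1,0.15,-1.5,1],[0,0,0,0.1,0.15,-3.5,1],[0,0,0,0.1,0.15,-5.5,1],[0,0,0,0.1,0.15,-7.3,1],[0,0,0,0.1,0.15,-7.7,1],[0,0,0,0.1,0.15,-7.7,1],[0,0,0,0.1,0.15,-7.7,0.9],[0,0,0,0.1,0.15,-7.7,0.8],[0,0,0,0.1,0.15,-7.7,0.7],[0,0,0,0.1,0.15,-7.7,0.5]],
  ],
)

```text
time: 15.03
position: [0.6296, -0.1077, 0.0237]
tcp_rot: [0.001, 3.139, -0.002]
force: [-0.8, -1.0, 6.8]
width: 0.0598
```

Emit:
send_rows(
  moves=[
    [[0,0,0,0,0,0,0.4],[0,0,0,0,0,0,0.3],[0,0,0,0,0,0,0.3],[0,0,0,0,0,0,0.3],[0,0,0,0,0,0,0.3]],
  ],
)

```text
time: 15.45
position: [0.6295, -0.1077, 0.0238]
tcp_rot: [0.001, 3.14, -0.002]
force: [-1.0, -0.1, 0.6]
width: 0.0593
```

```bash
python3 - <<'E'
from h import *
s=env.get_state();print(s['position'],s['tcp_rot'],s['force'],s['width'],corr())
b=cap('scene','scene12')
cv2.imwrite('pics/g12.png',cv2.convertScaleAbs(cv2.resize(b[170:310,200:340],(600,600))[:,:,::-1],alpha=1.6))
E
```

```text
[ 0.62950667 -0.10766221  0.02376469] [ 1.20081156e-03  3.13955321e+00 -1.56543021e-03] [-0.9585728  -0.12718072  0.63817508] 0.059312658744594335 [0.05713711 0.11681624 0.04382879]
```

View pics/g12.png

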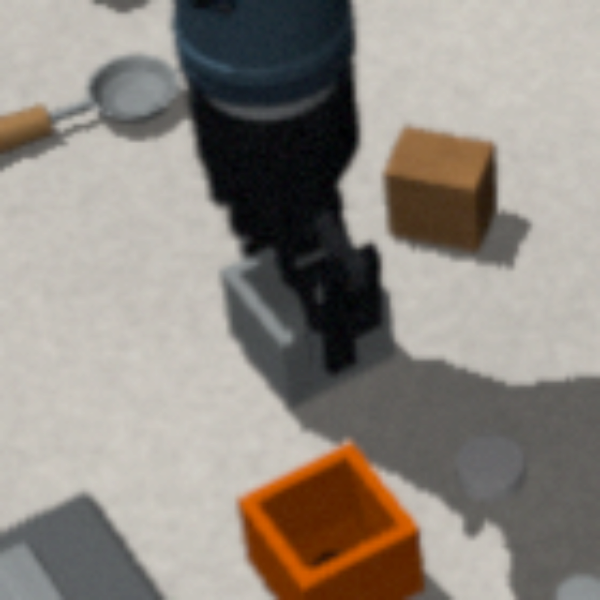

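Emit:
send_rows(
  moves=[
    [[0,0,0,0,0,2,0.3],[0,0,0,0,0,4,0.3],[0,0,0,0,0,7,0.3],[0,0,0,0,0,10,0.3],[0,0,0,0,0,13,0.3],[0,0,0,0,0,16,0.3],[0,0,0,-1,2,17.5,0.3],[0,0,0,-2,5,17.5,0.3],[0,0,0,-3,8.5,17.5,0.3],[0,0,0,-4,12,17.5,0.3]],
  ],
)

```text
time: 16.33
position: [0.5887, 0.013, 0.1985]
tcp_rot: [0.004, 3.14, -0.001]
force: [1.0, 1.0, -4.5]
width: 0.0596
```

Emit:
send_rows(
  moves=[
    [[0,0,0,-1.5,3.5,0,0.3],[0,0,0,-3,7,0,0.3],[0,0,0,-4.5,10.5,0,0.3],[0,0,0,-6,14,0,0.3],[0,0,0,-7.5,17.5,0,0.3],[0,0,0,-9,21,0,0.3],[0,0,0,-10.5,24,0,0.3],[0,0,0,-11.2,26.5,0,0.3],[0,0,0,-11.2,27,0,0.3],[0,0,0,-11.2,27,0,0.3]],
  ],
)

```text
time: 17.17
position: [0.4756, 0.2847, 0.198]
tcp_rot: [-0.001, 3.141, -0.001]
force: [0.6, 0.1, -3.0]
width: 0.0595
```

```bash
python3 - <<'E'
from h import *
s=env.get_state();print(s['position'],s['tcp_rot'],s['force'],s['width'],corr())
b=cap('scene','scene13')
cv2.imwrite('pics/g13.png',cv2.convertScaleAbs(cv2.resize(b[220:380,370:530],(600,600))[:,:,::-1],alpha=1.6))
E
```

```text
[0.47564713 0.28467766 0.19799456] [-1.37002991e-03  3.14078418e+00 -1.37653638e-03] [ 0.55757086  0.11700283 -2.97951792] 0.0595151965225755 [ 0.05022294  0.04628768 -0.04998555]
```

View pics/g13.png

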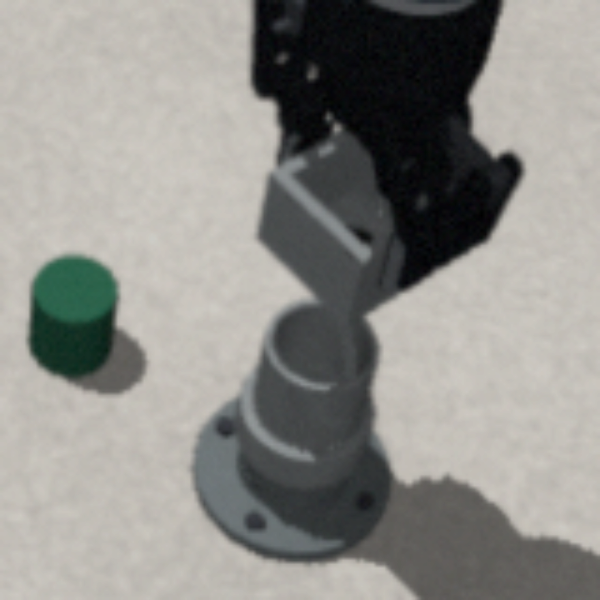

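Emit:
send_rows(
  moves=[
    [[0,0,0,-0.05,-0.25,0,0.3],[0,0,0,-0.05,-0.25,-2,0.3],[0,0,0,-0.05,-0.25,-3.5,0.3],[0,0,0,-0.05,-0.25,-4.6,0.3],[0,0,0,-0.05,-0.25,-5,0.3],[0,0,0,-0.05,-0.25,-5,0.3],[0,0,0,-0.05,-0.25,-5,0.3]],
  ],
)

```text
time: 17.8
position: [0.4763, 0.2803, 0.1483]
tcp_rot: [0.002, 3.14, -0.003]
force: [1.1, -0.2, -2.5]
width: 0.0595
```

```bash
python3 - <<'E'
from h import *
s=env.get_state();print(s['position'],s['tcp_rot'],s['force'],s['width'],corr())
b=cap('scene','scene14')
cv2.imwrite('pics/g14.png',cv2.convertScaleAbs(cv2.resize(b[250:370,390:510],(600,600))[:,:,::-1],alpha=1.6))
E
```

```text
[0.47626528 0.28032908 0.14825551] [ 2.18065945e-03  3.14044943e+00 -2.57762304e-03] [ 1.13812533 -0.20785443 -2.51180076] 0.059537720659872485 [0.09405459 0.06539788 0.07956984]
```

View pics/g14.png

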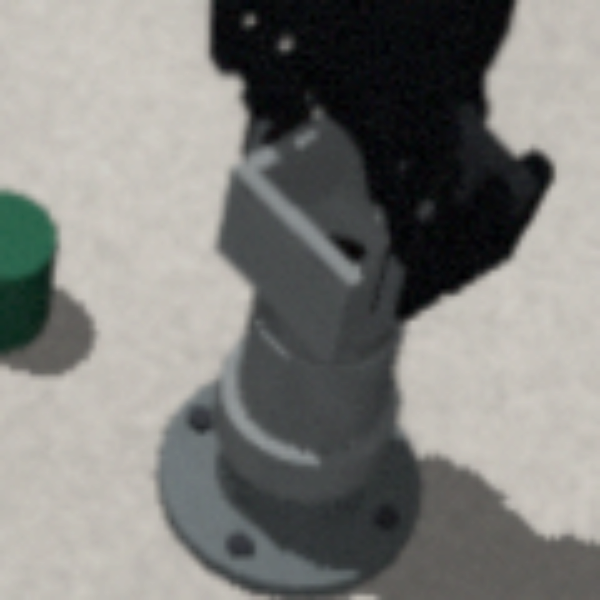

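Emit:
send_rows(
  moves=[
    [[0,0,0,-0.12,0.15,-0.2,0.3],[0,0,0,-0.12,0.15,-0.6,0.3],[0,0,0,-0.12,0.15,-1,0.3],[0,0,0,-0.12,0.15,-1.3,0.3],[0,0,0,-0.12,0.15,-1.6,0.3],[0,0,0,-0.12,0.15,-1.9,0.3],[0,0,0,-0.12,0.15,-2.15,0.3],[0,0,0,-0.12,0.15,-2.15,0.3],[0,0,0,-0.12,0.15,-2.15,0.3]],
  ],
)

```text
time: 18.6
position: [0.4755, 0.2823, 0.1277]
tcp_rot: [0.002, 3.139, -0.001]
force: [-2.0, -0.3, 2.6]
width: 0.0595
```

Exactly at the predicted seated height (0.1277). I release.

Emit:
send_rows(
  moves=[
    [[0,0,0,0,0,-0.1,0.8],[0,0,0,0,0,0,0.9],[0,0,0,0,0,0,1],[0,0,0,0,0,0,1],[0,0,0,0,0,1,1],[0,0,0,0,0,4,1],[0,0,0,0,0,8,1],[0,0,0,3,-2,9,1],[0,0,0,6,-5,9,1],[0,0,0,9,-9,9,1]],
  ],
)

```text
time: 19.43
position: [0.5621, 0.2, 0.2207]
tcp_rot: [-0.003, 3.133, 0.0]
force: [-0.1, 0.2, -0.6]
width: 0.0854
```

```bash
python3 - <<'E'
from h import *
s=env.get_state();print(s['position'],s['tcp_rot'],s['force'],s['width'],corr())
b=cap('scene','scene15')
cv2.imwrite('pics/g15.png',cv2.convertScaleAbs(cv2.resize(b[230:390,350:510],(600,600))[:,:,::-1],alpha=1.6))
E
```

```text
[0.56213027 0.1999698  0.22066777] [-3.03349194e-03  3.13348406e+00  3.45614483e-04] [-0.13971779  0.23086585 -0.58389688] 0.08535097033535902 [-0.01263905  0.46450306 -0.1109342 ]
```

View pics/g15.png

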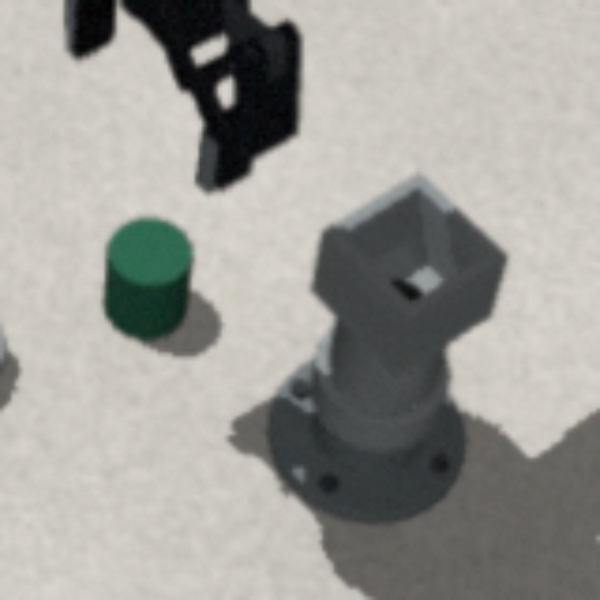

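The hopper is seated upright. Now the lid.

Emit:
send_rows(
  moves=[
    [[0,0.5,0,5.9,-7.3,0,1],[0,0.5,0,5.9,-7.3,0,1],[0,0.5,0,5.9,-7.3,-3,1],[0,0.5,0,5.9,-7.3,-6,1],[0,0.5,0,5.9,-7.3,-10,1],[0,0.5,0,5.9,-7.3,-13,1],[0,0.5,0,5.9,-7.3,-13,1],[0,0.5,0,5.9,-7.3,-13,1],[0,0.5,0,5.9,-7.3,-13,1]],
  ],
)

```text
time: 20.23
position: [0.627, 0.1194, 0.0916]
tcp_rot: [0.005, 3.138, -0.008]
force: [0.5, -0.5, 0.5]
width: 0.0856
```

```bash
python3 - <<'E'
from h import *
s=env.get_state();print(s['position'],s['tcp_rot'],s['force'],s['width'],corr())
b=cap('scene','scene16')
cv2.imwrite('pics/g16.png',cv2.convertScaleAbs(cv2.resize(b[250:370,276:396],(600,600))[:,:,::-1],alpha=1.6))
E
```

```text
[0.62702057 0.11941443 0.09164278] [ 0.00542475  3.13775883 -0.00810385] [ 0.48033407 -0.48379409  0.5112102 ] 0.08556319880935008 [0.29595268 0.21879426 0.19811215]
```

View pics/g16.png

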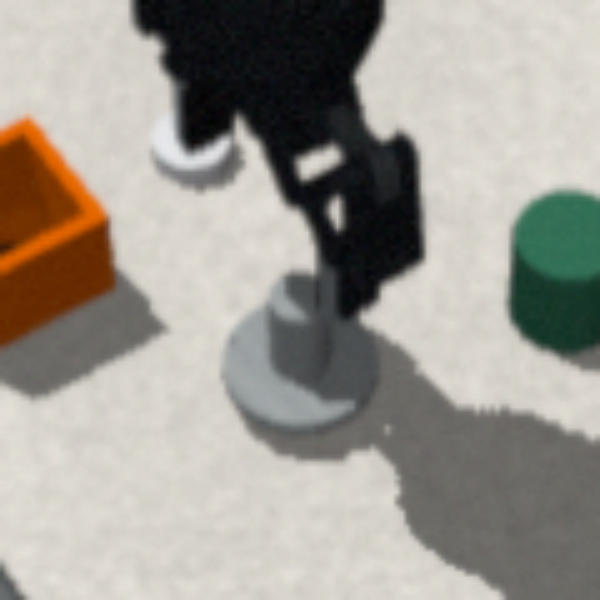

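Emit:
send_rows(
  moves=[
    [[0.3,0.2,0,-0.55,0.7,0,1],[0.3,0.2,0,-0.55,0.7,0,1],[0.3,0.2,0,-0.55,0.7,0,1],[0.3,0.2,0,-0.55,0.7,-2,1],[0.3,0.2,0,-0.55,0.7,-4,1],[0.3,0.2,0,-0.55,0.7,-6,1],[0.3,0.2,0,-0.55,0.7,-6.3,1],[0.3,0.2,0,-0.55,0.7,-6.3,1]],
  ],
)

```text
time: 20.95
position: [0.621, 0.1265, 0.0285]
tcp_rot: [-0.005, -3.141, 0.0]
force: [-0.6, 0.2, 0.3]
width: 0.0853
```

```bash
python3 - <<'E'
from h import *
s=env.get_state();print(s['position'],s['tcp_rot'],s['force'],s['width'],corr())
b=cap('scene','scene17')
cv2.imwrite('pics/g17.png',cv2.convertScaleAbs(cv2.resize(b[250:370,276:396],(600,600))[:,:,::-1],alpha=1.6))
E
```

```text
[0.62103395 0.12650318 0.02849161] [-5.01116521e-03 -3.14097269e+00  3.00110673e-05] [-0.55191337  0.21412595  0.2956182 ] 0.08531108485508203 [ 0.00109489 -0.03529225  0.18282131]
```

View pics/g17.png

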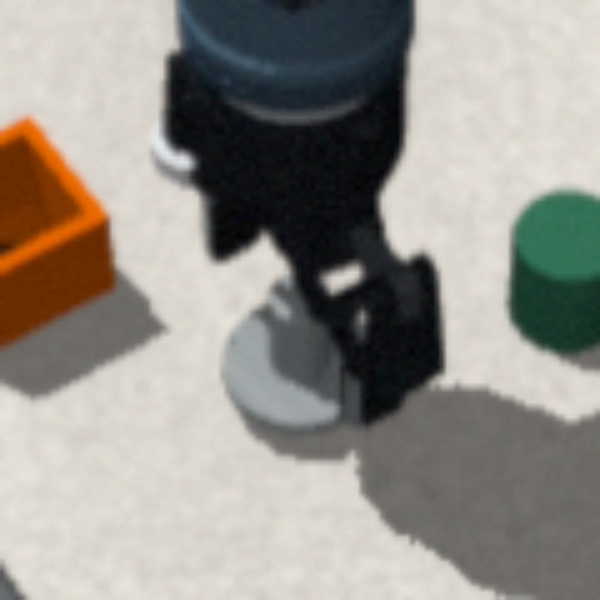

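Emit:
send_rows(
  moves=[
    [[0,0,0,0,0,0,0.8],[0,0,0,0,0,0,0.6],[0,0,0,0,0,0,0.4],[0,0,0,0,0,0,0.3],[0,0,0,0,0,0,0.2],[0,0,0,0,0,0,0],[0,0,0,0,0,0,0],[0,0,0,0,0,0,0],[0,0,0,0,0,0,0],[0,0,0,0,0,0,0]],
  ],
)

```text
time: 21.83
position: [0.6226, 0.1265, 0.0304]
tcp_rot: [0.005, 3.139, 0.0]
force: [-1.1, -1.2, 5.1]
width: 0.0227
```

```bash
python3 - <<'E'
from h import *
s=env.get_state();print(s['position'],s['tcp_rot'],s['force'],s['width'],corr())
b=cap('scene','scene18')
cv2.imwrite('pics/g18.png',cv2.convertScaleAbs(cv2.resize(b[250:370,276:396],(600,600))[:,:,::-1],alpha=1.6))
E
```

```text
[0.62255233 0.12645466 0.03042455] [5.16834516e-03 3.13867320e+00 5.72136129e-05] [-1.14708129 -1.18547285  5.05540568] 0.022690576690296126 [-0.00208884  0.16702837  0.18869367]
```

View pics/g18.png

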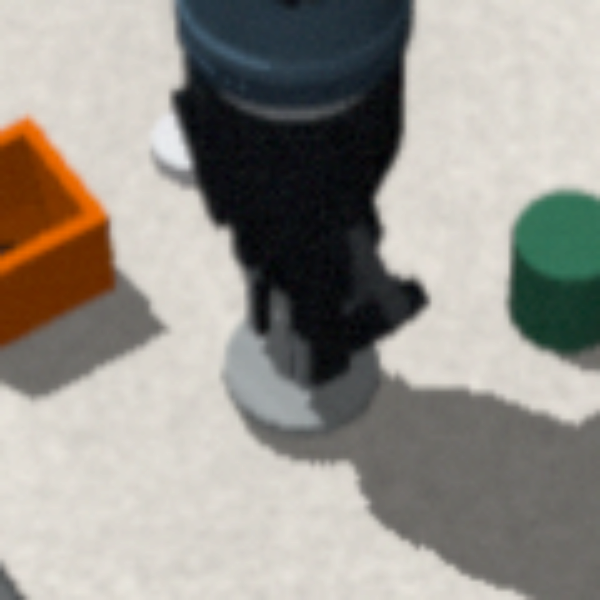

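Emit:
send_rows(
  moves=[
    [[0,0,0,0,0,2,0],[0,0,0,0,0,4,0],[0,0,0,0,0,7,0],[0,0,0,0,0,10,0],[0,0,0,0,0,13,0],[0,0,0,0,0,16,0],[0,0,0,0,0,19,0],[0,0,0,0,0,20.5,0],[0,0,0,0,0,20.5,0],[0,0,0,0,0,20.5,0]],
  ],
)

```text
time: 22.72
position: [0.6225, 0.1265, 0.2351]
tcp_rot: [0.005, 3.138, 0.0]
force: [-0.2, -0.6, -2.9]
width: 0.023
```

Emit:
send_rows(
  moves=[
    [[0,0,0,-2,2,0,0],[0,0,0,-4.5,4.5,0,0],[0,0,0,-7,7,0,0],[0,0,0,-9.5,9.5,0,0],[0,0,0,-12,12,0,0],[0,0,0,-14,14,0,0],[0,0,0,-14.7,15.3,0,0],[0,0,0,-14.7,15.5,0,0],[0,0,0,-14.7,15.5,0,0]],
  ],
)

```text
time: 23.47
position: [0.4741, 0.282, 0.2329]
tcp_rot: [-0.002, -3.141, 0.002]
force: [0.2, -0.2, -2.0]
width: 0.0232
```

```bash
python3 - <<'E'
from h import *
s=env.get_state();print(s['position'],s['tcp_rot'],s['force'],s['width'],corr())
b=cap('scene','scene19')
cv2.imwrite('pics/g19.png',cv2.convertScaleAbs(cv2.resize(b[200:360,370:530],(600,600))[:,:,::-1],alpha=1.6))
E
```

```text
[0.47413889 0.28195181 0.23292144] [-1.58658354e-03 -3.14146080e+00  2.00773696e-03] [ 0.24429809 -0.18594372 -2.04873574] 0.02324913066770078 [ 0.07323652 -0.00749478  0.05787404]
```

View pics/g19.png

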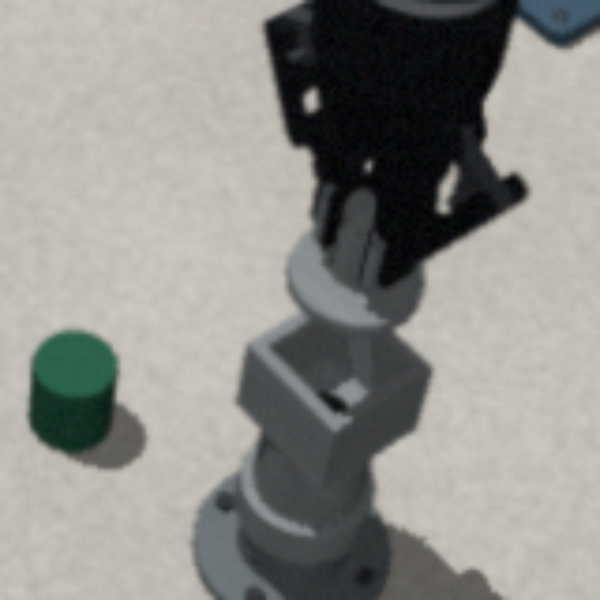

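Emit:
send_rows(
  moves=[
    [[0,0,0,0.1,0,-1,0],[0,0,0,0.1,0,-2,0],[0,0,0,0.1,0,-2.8,0],[0,0,0,0.1,0,-3.2,0],[0,0,0,0.1,0,-3.2,0],[0,0,0,0.1,0,-3.2,0]],
  ],
)

```text
time: 24.02
position: [0.476, 0.2808, 0.2007]
tcp_rot: [-0.005, -3.141, 0.003]
force: [0.0, -0.4, -1.8]
width: 0.0232
```

```bash
python3 - <<'E'
from h import *
s=env.get_state();print(s['position'],s['tcp_rot'],s['force'],s['width'],corr())
b=cap('scene','scene20')
cv2.imwrite('pics/g20.png',cv2.convertScaleAbs(cv2.resize(b[230:350,390:510],(600,600))[:,:,::-1],alpha=1.6))
E
```

```text
[0.47602187 0.28081414 0.20069691] [-4.60820076e-03 -3.14124225e+00  2.76329613e-03] [ 0.04688975 -0.39122057 -1.84866628] 0.02318367078275429 [ 0.1008041  -0.01981349  0.16810559]
```

View pics/g20.png

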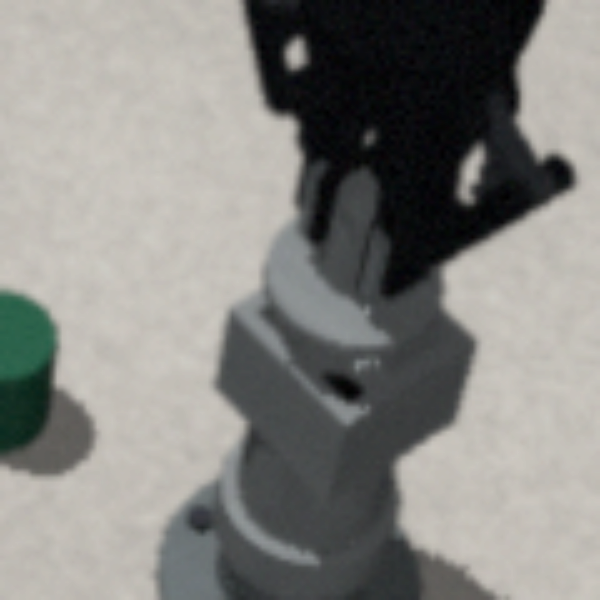

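Aligned. I lower the last 20 mm.

Emit:
send_rows(
  moves=[
    [[0,0,0,-0.05,0.13,-0.2,0],[0,0,0,-0.05,0.13,-0.5,0],[0,0,0,-0.05,0.13,-0.9,0],[0,0,0,-0.05,0.13,-1.2,0],[0,0,0,-0.05,0.13,-1.5,0],[0,0,0,-0.05,0.13,-1.8,0],[0,0,0,-0.05,0.13,-2.05,0],[0,0,0,-0.05,0.13,-2.15,0],[0,0,0,-0.05,0.13,-2.15,0]],
  ],
)

```text
time: 24.82
position: [0.476, 0.2825, 0.1805]
tcp_rot: [0.004, 3.14, -0.001]
force: [-1.5, -1.1, 2.4]
width: 0.0227
```

Emit:
send_rows(
  moves=[
    [[0,0,0,0,0,0,0.4],[0,0,0,0,0,0,0.6],[0,0,0,0,0,0,0.8],[0,0,0,0,0,0,1],[0,0,0,0,0,0,1],[0,0,0,0,0,0,1],[0,0,0,0,0,2,1],[0,0,0,0,0,5,1],[0,0,0,0,0,8,1],[0,0,0,0,0,9,1]],
  ],
)

```text
time: 25.65
position: [0.4777, 0.2832, 0.275]
tcp_rot: [0.004, 3.134, 0.002]
force: [1.3, 0.0, 0.6]
width: 0.0852
```

Emit:
send_rows(
  moves=[
    [[0,0,0,0,-4,0,1],[0,0,0,0,-8,0,1],[0,0,0,0,-12,0,1],[0,0,0,0,-16,0,1],[0,0,0,0,-20,0,1],[0,0,0,0,-20,0,1],[0,0,0,0,-20,0,1]],
  ],
)

```text
time: 26.23
position: [0.4777, 0.0811, 0.2747]
tcp_rot: [0.012, 3.134, 0.002]
force: [0.0, 0.9, -0.4]
width: 0.0854
```

```bash
python3 - <<'E'
from h import *
np.set_printoptions(precision=4,suppress=True)
s=env.get_state();print(s['position'],s['force'],s['width'])
b=cap('scene','scene21');a=cap('top','top21')
m=np.hstack([cv2.resize(b[210:370,370:530],(400,400)),cv2.resize(a[230:390,97:257],(400,400))])
cv2.imwrite('pics/g21.png',cv2.convertScaleAbs(m[:,:,::-1],alpha=1.6))
# predicted pixels of axis points
for n in('scene','top'): print(n,proj(n,[[.473,.2823,z] for z in(.01,.066,.116,.162,.170,.212)]))
E
```

```text
[0.4777 0.0811 0.2747] [ 0.0012  0.9131 -0.4401] 0.08535120320564732
scene [[447.7739 343.8745]
 [451.8376 326.9008]
 [455.7087 310.592 ]
 [459.4897 294.5292]
 [460.17   291.6249]
 [463.8577 275.8047]]
top [[176.3172 308.4358]
 [167.616  306.901 ]
 [158.9649 305.3678]
 [150.1472 303.7977]
 [148.52   303.5071]
 [139.4707 301.8862]]
```

View pics/g21.png

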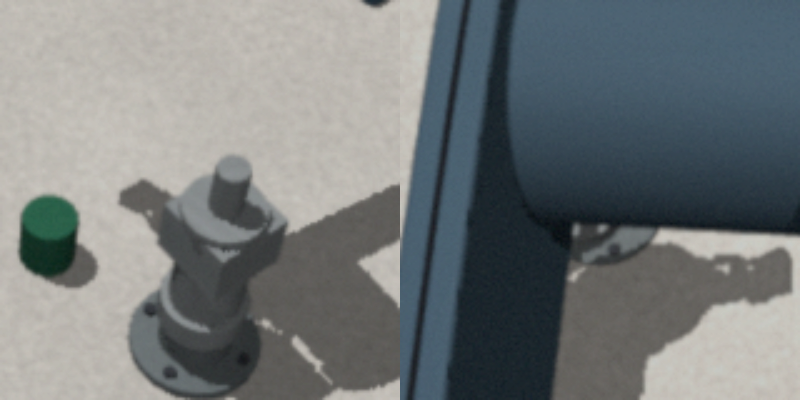

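The whole stack is upright. The knob's top centre is at about (463.6,276.8), against a predicted (463.9,275.8) for fully seated. One last look at the bystanders.

View pics/scene21.png

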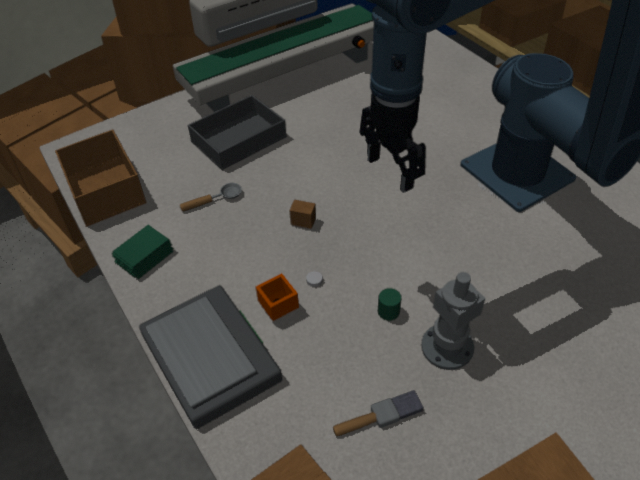

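The tin at (389,304) and the carton at (303,214) are standing where they were, the orange hopper hasn't moved, and the gripper is clear.

```bash
python3 -c "
from workcell import order
print(order.close_job())"
```

```text
the job is handed in; nothing more can be done
None
```

I built up the dosing head on its stand in the order asked: collar, chamber, grey hopper, then lid. Each part was let go before I fetched the next, and the job was handed in at about 26 s; it reports no verdict.

- **Seating:** each part stopped within about 0.2 mm of its predicted seated tool height, with only 2–4 N of contact force.
- **Final picture:** the stack is upright, with the knob top about 1 px from where it should be. The tin, carton and orange look-alike stand where they were, and the gripper is clear.
- **Checks that were weaker or disagreed:** the arm hid the stack in the last top view, so the final check rests on the scene camera alone. The two cameras differed by 1–2 mm on positions. I overshot once on the way to the chamber (11 mm) and once on the way to the lid (about 9 mm), and corrected both before going down.

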